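Find the tired return spring on the tester

ROBOT

A 6-joint arm with a two-finger parallel gripper is mounted at the origin on a cart in front of the work surface, level with it; the furniture and walls round the work are solid. World frame = base frame: x ahead of the robot, y to its left, z up, the work surface at z = 0. Lengths are in m, angles in rad, forces in N, time in s.
With the tool pointing down it reaches from about 0.35 to 1 m from the base axis. Payload 7.1 kg.
Tool frame: the origin (TCP) lies between the finger pads; the fingertips stand 22 mm ahead of it and the grasp point (between the pads) lies 3 mm ahead of it; x points along the fingers, y is the direction in which the jaws open and shut, and the axes are right-handed (so a half turn about x gives the same grasp; the last joint's range is limited). The gripper opens to 85 mm and grips with 20 to 120 N. Pads are 22 mm wide; open, the fingers measure 114 mm over their backs; the gripper's body (76 mm by 85 mm) begins 54 mm behind the grasp point. The pads swing forward as they close: fully open they stand 13 mm farther back than shut.
Start: joints at [1.191, 0.423, 1.63, -0, 1.089, -0.019], TCP at [0.221, 0.585, 0.253] pointing down, gripper open.
Joint ranges: [-3, 3], [-0.9, 2.11], [0.09, 2.58], [-1.31, 4.45], [0.11, 2.69], [-2.54, 2.54]. Speed limits (rad/s): [2.39, 2.39, 3.01, 3.14, 3.14, 3.14].

INTERFACE

Orientations are given as a rotation vector (axis times angle).
In Python, from rig import manip gives the robot as it stands. The module is installed in compiled form; this text tells all that it offers. Calls block until the motion is done:
- manip.move_to(position, orientation): joint-space move of the TCP to a pose.
- manip.servo_line(position, orientation=None, rate=0.15): straight line of the TCP; orientation=None keeps the orientation; rate is the mean speed in m/s.
- manip.set_joints(angles): joint-space move.
- manip.command_gripper(opening, f_grip=None): finger opening in m; f_grip is the grip in N (None keeps the last); returns when the fingers have stopped.
- manip.hold(seconds).
- manip.solve_ik(position, orientation): joint angles nearest the present ones, or None.
- manip.camera(name): name is "scene" or "top" or "wrist"; returns a dict with "image" (420x560x3 uint8, red, green, blue), "fx", "fy", "cx", "cy" (pixels), "cam_to_world" (4x4, takes a point from camera to world coordinates); the wrist camera has in their place "mount" (4x4, takes a point from camera to tool coordinates, whose origin is the TCP and whose axes are the tool frame's). Camera axes: x right, y down, z forward; pixel columns grow to the right and rows downward; lengths in m; the calibration is good to about 2 mm. A picture is of the moment at which its call begins: read the wrist's pose just before it. There is no depth.
A pose or a line that the arm cannot do raises manip.IKError and nothing moves.
- manip.sign_off(): hands the job in, once; it reports no verdict.
Readings, each from a call of its own:
- manip.get_time(): time.
- manip.get_joint_positions(): joint angles.
- manip.get_joint_vel(): joint speeds.
- manip.get_tau(): joint torques, N m.
- manip.get_position(): TCP position.
- manip.get_ee_rot(): TCP orientation.
- manip.get_contact_force(): force on the tool from outside, world axes, zero at the start.
- manip.get_torque(): the same for the moment, N m.
- manip.get_width(): finger opening in m.
Only numpy, scipy, OpenCV 4.12 (cv2) and the standard library are available. Lean on these libraries where they do the work, as an engineer would, in place of code of your own. Each camera call takes 0.05 s, during which the arm holds its last target. There are 200 camera calls.

TASK

The mould press needs sound return springs, and one of the three on the tester is tired. From left to right, push each spring's cap straight down with about 10 N (never more than 20 N), hold it there for half a second and let it up again: a sound spring keeps the top of its cap above the top edge of the reference bar, the tired one sinks below it. Then lift the tired spring off and set it upright over the pin of the small stand, fully down, leaving the two sound ones seated on the tester.

Things in the scene. Friction and masses are not known exactly. Their poses are not given: they have to be found in the camera images.
- tester: spring tester, fixed to the bench: grey plate 276 mm (y) by 112 mm (x), 12 mm thick, with three upright pins in a row along y, 88 mm apart (9 mm thick, bevelled tips, 26 mm above the plate), and a reference bar on two 10 mm posts (122 mm to either side, 46 mm behind the row). Origin: underside, below the middle pin; x away from the robot, y left, z up
- mark (a point): the reference mark: middle of the top edge of the thin level bar behind the springs, 80 mm above the bench; the dark bar is 8 mm high, 4 mm thick, runs along the tester's y axis 44 mm behind the pins' row. An unloaded spring's cap top stands 17 mm higher than this edge
- seat_left (a point): foot of the left pin (greatest y) of the tester, on the pin's axis at the plate's top face
- seat_middle (a point): foot of the middle pin of the tester, on its axis at the plate's top face
- seat_right (a point): foot of the right pin (least y) of the tester, on its axis at the plate's top face
- reject_stand: separate small stand fixed to the bench to the right of the tester: a grey plate 70 by 70 mm, 12 mm thick, with one empty upright pin in its middle, the same as the tester's pins (9 mm thick, 26 mm above the plate). Origin: centre of the underside, z up
- reject_seat (a point): foot of the stand's pin, on its axis at the top face of the stand's plate; a seated spring's origin lies here
- spring_a: one of three look-alike steel compression springs, each upright over its own pin of the tester (which is where varies), about 80 g. Origin: centre of the foot's underside, z up. Foot: flange 38 mm across, 8 mm high, through bore 13 mm. Above it a 30 mm coil and a flat round cap, top at 85 mm. Yields from about 2 N, then about 1 N per mm if sound, a quarter of that if tired
- spring_b: one of three look-alike steel compression springs, each upright over its own pin of the tester (which is where varies), about 80 g. Origin: centre of the foot's underside, z up. Foot: flange 38 mm across, 8 mm high, through bore 13 mm. Above it a 30 mm coil and a flat round cap, top at 85 mm. Yields from about 2 N, then about 1 N per mm if sound, a quarter of that if tired
- spring_c: one of three look-alike steel compression springs, each upright over its own pin of the tester (which is where varies), about 80 g. Origin: centre of the foot's underside, z up. Foot: flange 38 mm across, 8 mm high, through bore 13 mm. Above it a 30 mm coil and a flat round cap, top at 85 mm. Yields from about 2 N, then about 1 N per mm if sound, a quarter of that if tired
- spring_a_top (a point): centre of the cap of spring_a: 30 mm across, 14 mm high, 7 mm from here to its flat top; unloaded 78 mm above the spring's underside. Goes straight down with the cap, by up to 36 mm; the spring can be lifted by the cap
- spring_b_top (a point): centre of the cap of spring_b: 30 mm across, 14 mm high, 7 mm from here to its flat top; unloaded 78 mm above the spring's underside. Goes straight down with the cap, by up to 36 mm; the spring can be lifted by the cap
- spring_c_top (a point): centre of the cap of spring_c: 30 mm across, 14 mm high, 7 mm from here to its flat top; unloaded 78 mm above the spring's underside. Goes straight down with the cap, by up to 36 mm; the spring can be lifted by the cap
There are look-alikes about, which are no part of the job. Leave any purple look-alike of the spring_a alone. Leave any turquoise look-alike of the spring_b alone.

How it is judged:
By the outcome, as a careful person would: the job done as asked, in the order asked, and still so for the second after the job is handed in, with the robot touching nothing.
It also fails if it takes over 64 s, if anything falls off the work surface, if the arm or the gripper's body presses on something with over 40 N, if the wrist force passes 120 N, or if a joint passes its speed limit or range.

## Working session

There is one attempt and no reset: what is moved stays moved. The work goes in short steps, each a Python script; the robot and the scene stay as the last script left them, time stands still between calls to the robot, and variables do not carry over. Pictures are saved under pics/ and viewed, about 8 in all and at most 12, crops included, and the job is handed in when it is done.

```bash
mkdir -p pics; ls; python3 - <<'E'
from rig import manip as m
import cv2,numpy as np
np.set_printoptions(precision=4,suppress=True)
for n in("scene","top"):
    c=m.camera(n);cv2.imwrite(f"pics/{n}0.png",c["image"][...,::-1]);print(n,c["fx"],c["fy"],c["cx"],c["cy"]);print(c["cam_to_world"])
print(m.get_time(),m.get_position(),m.get_ee_rot(),m.get_contact_force(),m.get_width())
E
```

```text
pics
scene 469.06218344944926 469.06218344944926 275.19712066281625 206.2100876806393
[[ 0.7213 -0.4238  0.5478 -0.0543]
 [-0.6926 -0.437   0.5739 -0.6237]
 [-0.0038 -0.7934 -0.6088  0.7531]
 [ 0.      0.      0.      1.    ]]
top 453.52589689676626 453.52589689676626 276.3055058029495 204.11367336479464
[[-0.0055 -0.99    0.1408  0.4539]
 [-1.      0.0061  0.0035  0.0071]
 [-0.0043 -0.1407 -0.99    0.9861]
 [ 0.      0.      0.      1.    ]]
0.1 [0.2204 0.5843 0.2526] [ 0.282   1.5525 -0.2842] [-0.7372 -0.888  -0.0881] 0.08540672949482365
```

View pics/scene0.png

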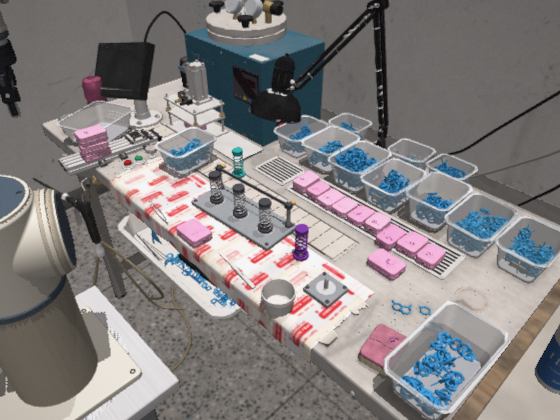

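View pics/top0.png

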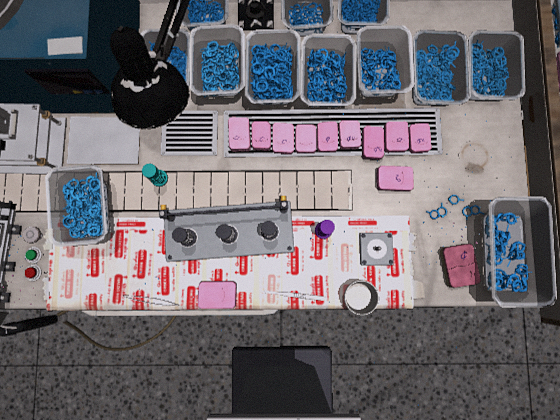

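The springs wanted are the dark ones, at scene (216,187), (239,200) and (265,213). The look-alikes are turquoise (237,160) and purple (302,240). The empty stand is at scene (326,287), top (377,248). Next I'll take a close crop to get precise pixels.

```bash
python3 - <<'E'
import cv2,numpy as np
t=cv2.imread("pics/top0.png")[195:275,155:405]; s=cv2.imread("pics/scene0.png")[160:310,185:355]
t=cv2.resize(t,None,fx=3.2,fy=3.2,interpolation=cv2.INTER_CUBIC)
cv2.imwrite("pics/c1.png",t)
s=cv2.resize(s,None,fx=4,fy=4,interpolation=cv2.INTER_CUBIC);cv2.imwrite("pics/c2.png",s)
E
```

```text
(no output)
```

View pics/c1.png

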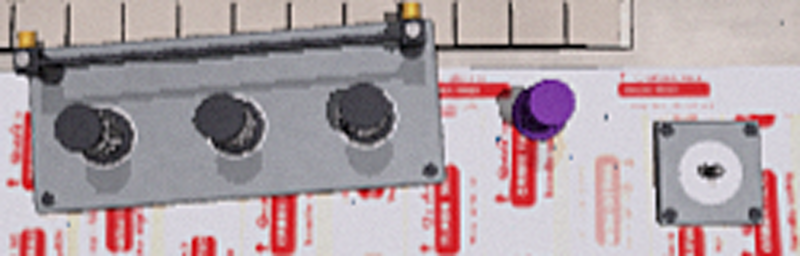

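View pics/c2.png

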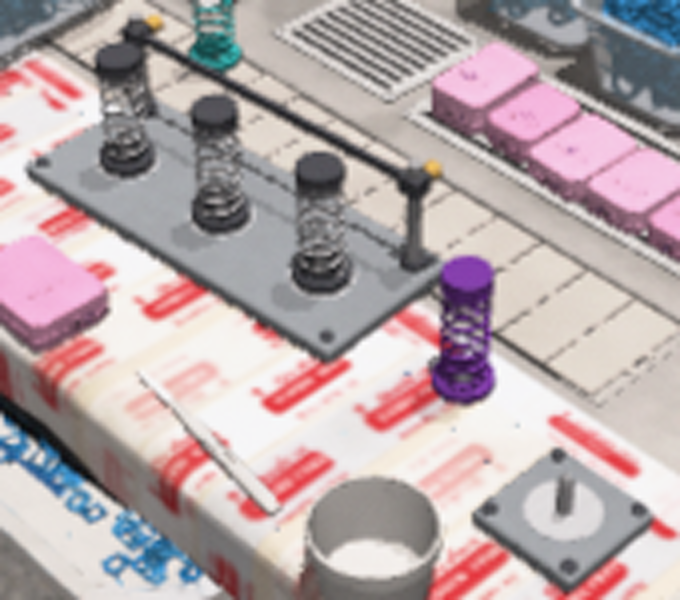

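The crops show the cap tops at top-crop (79,129), (218,117), (368,108) and scene-crop (119,60), (215,111), (319,168). The stand pin is at top-crop ~(710,172), with its foot at scene-crop ~(562,512). I'll triangulate these.

```bash
cat > h.py <<'E'
import numpy as np,cv2
from rig import manip as m
from scipy.spatial.transform import Rotation as R
np.set_printoptions(precision=4,suppress=True)
def ray(K,T,u,v):
    d=T[:3,:3]@[(u-K[2])/K[0],(v-K[3])/K[1],1]; return T[:3,3],d
def onz(K,T,u,v,z):
    o,d=ray(K,T,u,v); return o+d*(z-o[2])/d[2]
def proj(K,T,p):
    q=T[:3,:3].T@(np.asarray(p)-T[:3,3]); return np.array([K[0]*q[0]/q[2]+K[2],K[1]*q[1]/q[2]+K[3]])
def cam(n):
    T0=None
    if n=="wrist":
        T0=np.eye(4);T0[:3,3]=m.get_position();T0[:3,:3]=R.from_rotvec(m.get_ee_rot()).as_matrix()
    c=m.camera(n);K=(c["fx"],c["fy"],c["cx"],c["cy"])
    return c["image"][...,::-1].copy(),K,(c["cam_to_world"] if T0 is None else T0@c["mount"])
def ori(yaw):  # tool x down, tool y (jaw) at angle yaw in xy plane
    x=np.array([0,0,-1.]);y=np.array([np.cos(yaw),np.sin(yaw),0]);return R.from_matrix(np.c_[x,y,np.cross(x,y)]).as_rotvec()
E
python3 - <<'E'
from h import *
_,Kt,Tt=cam("top");_,Ks,Ts=cam("scene")
P=[((79,129),(119,60),.097),((218,117),(215,111),.097),((368,108),(319,168),.097),((709,173),(562,513),.012)]
for a,b,z in P:
    a=np.array(a)/3.2+(155,195)-.3;b=np.array(b)/4+(185,160)-.3
    print(onz(Kt,Tt,*a,z),onz(Ks,Ts,*b,z))
print([onz(Kt,Tt,u/3.2+155,v/3.2+195,.012) for u,v in [(655,121),(760,120),(767,225),(658,226)]])
M=m.get_ee_rot();print(R.from_rotvec(M).as_matrix()); 
print(m.camera("wrist")["mount"])
for y in (np.pi/2,-np.pi/2,0,np.pi): print(y,m.solve_ik([.43,.1,.25],ori(y)))
E
```

```text
[0.5202 0.2008 0.097 ] [0.5165 0.1955 0.097 ]
[0.5271 0.1156 0.097 ] [0.5239 0.1107 0.097 ]
[0.5321 0.0235 0.097 ] [0.5301 0.0246 0.097 ]
[ 0.4947 -0.2026  0.012 ] [ 0.4919 -0.2034  0.012 ]
[array([ 0.529 , -0.1683,  0.012 ]), array([ 0.5293, -0.2387,  0.012 ]), array([ 0.4594, -0.2405,  0.012 ]), array([ 0.4592, -0.1681,  0.012 ])]
[[-0.0004  0.3531  0.9356]
 [-0.0009  0.9356 -0.3531]
 [-1.     -0.001  -0.    ]]
[[-0.0003 -0.3132  0.9497 -0.1225]
 [ 1.     -0.0007  0.0001 -0.0005]
 [ 0.0006  0.9497  0.3132 -0.0812]
 [ 0.      0.      0.      1.    ]]
1.5707963267948966 [ 0.2015  0.1547  2.0217 -0.      0.9651 -1.3693]
-1.5707963267948966 [ 0.2015  0.1547  2.0217 -0.      0.9651  1.7723]
0 [ 0.2015  0.1547  2.0217 -0.      0.9651  0.2015]
3.141592653589793 None
```

Row spacing comes out at 86–92 mm against the 88 expected, and the plate is 70 mm as stated, so these are consistent. The row's y axis is yawed about +4.2°. Next, a near look from the wrist camera above the middle spring.

```bash
python3 - <<'E'
from h import *
m.command_gripper(0.0)
m.move_to([.515,.113,.29],ori(np.pi/2+.073))
im,K,T=cam("wrist"); cv2.imwrite("pics/w1.png",im); np.savez("w1.npz",K=K,T=T)
print(m.get_time(),m.get_position(),m.get_contact_force(),K,T)
for p in [(.519,.199,.097),(.5255,.113,.097),(.531,.0245,.097)]: print(proj(K,T,p))
E
```

```text
3.075 [0.5149 0.1137 0.29  ] [ 0.4814  0.0352 -0.8014] (298.60605370301886, 298.60605370301886, 279.36984402242416, 215.05362266349215) [[-0.0729  0.9471  0.3124  0.4339]
 [ 0.9973  0.0691  0.0233  0.1075]
 [ 0.0005  0.3133 -0.9497  0.4124]
 [ 0.      0.      0.      1.    ]]
[356.5961 204.2465]
[278.1506 204.4409]
[197.4223 203.6038]
```

View pics/w1.png

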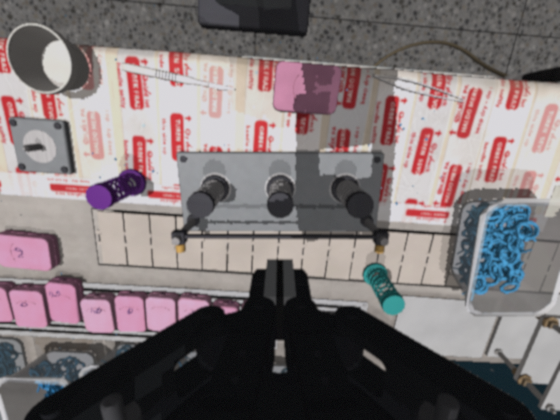

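The wrist view shows the caps at about (357,204), (280,204) and (202,203), close to my predictions. The right one is about 5 px off, so I'll crop.

```bash
python3 - <<'E'
import cv2,numpy as np
i=cv2.imread("pics/w1.png")
a=cv2.resize(i[165:245,180:385],None,fx=3.9,fy=3.9,interpolation=cv2.INTER_CUBIC)
b=cv2.resize(i[110:180,0:205],None,fx=3.9,fy=3.9,interpolation=cv2.INTER_CUBIC)
o=np.vstack([a,b]);o=np.clip(o.astype(float)*1.6,0,255).astype(np.uint8);cv2.imwrite("pics/c3.png",o);print(a.shape)
E
```

```text
(312, 800, 3)
```

View pics/c3.png

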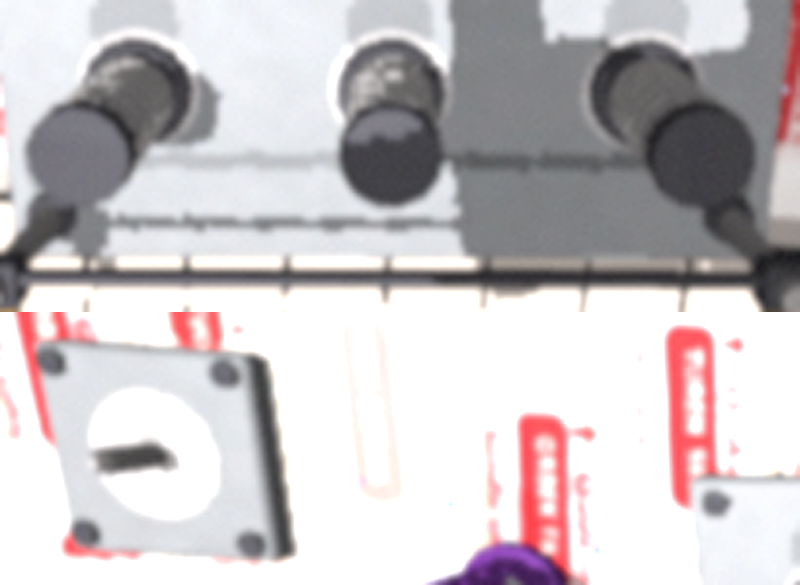

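```bash
python3 - <<'E'
from h import *
d=np.load("w1.npz");K,T=d["K"],d["T"]
for u,v in [(702,156),(391,156),(78,154)]: print(onz(K,T,u/3.9+180-.37,v/3.9+165-.37,.097))
print("stand",onz(K,T,153/3.9-.37,141/3.9+110-.37,.012))
E
```

```text
[0.5192 0.2024 0.097 ]
[0.5256 0.1149 0.097 ]
[0.5314 0.0269 0.097 ]
stand [ 0.4932 -0.2042  0.012 ]
```

Spacing is 88.0 mm, so the estimate is solid. Now I'll press with the jaws shut, left spring first.

```bash
cat >> h.py <<'E'
C={"left":(.519,.2013),"middle":(.5253,.1143),"right":(.5312,.026)}
O=ori(np.pi/2+.073)
def press(n):
    x,y=C[n]; m.move_to([x,y,.14],O); m.servo_line([x,y,.123],rate=.08); m.hold(.15)
    f0=np.mean([m.get_contact_force() for _ in range(3)],0); z=.123; log=[]; zc=None; Fmax=0
    while True:
        F=m.get_contact_force()[2]-f0[2]; Fmax=max(Fmax,F); log.append((round(z*1e3,1),round(F,1)))
        if F>=9.3 or z<.119-.0345: break
        z-=np.clip((10-F)*.7e-3,.5e-3,3e-3); m.servo_line([x,y,z],rate=.05); m.hold(.04)
    for _ in range(7): m.hold(.1); log.append(round(m.get_contact_force()[2]-f0[2],1))
    p=m.get_position(); im,_,_=cam("scene"); cv2.imwrite(f"pics/press_{n}.png",im)
    m.servo_line([x,y,.13],rate=.08)
    print(n,log,"cap top z",p[2]-.022,"t",m.get_time(),"f after",m.get_contact_force()-f0)
E
python3 -c "
from h import *
press('left')"
```

```text
left [(123.0, np.float64(0.0)), (np.float64(120.0), np.float64(0.2)), (np.float64(117.0), np.float64(1.7)), (np.float64(114.0), np.float64(2.3)), (np.float64(111.0), np.float64(3.1)), (np.float64(108.0), np.float64(4.2)), (np.float64(105.0), np.float64(4.7)), (np.float64(102.0), np.float64(7.2)), (np.float64(100.1), np.float64(6.2)), (np.float64(97.4), np.float64(6.8)), (np.float64(95.2), np.float64(7.5)), (np.float64(93.4), np.float64(8.0)), (np.float64(92.0), np.float64(7.9)), (np.float64(90.6), np.float64(8.7)), (np.float64(89.7), np.float64(9.0)), (np.float64(89.0), np.float64(9.1)), (np.float64(88.3), np.float64(8.7)), (np.float64(87.4), np.float64(10.0)), np.float64(9.8), np.float64(9.0), np.float64(9.6), np.float64(9.9), np.float64(10.0), np.float64(10.2), np.float64(9.9)] cap top z 0.0661669591554239 t 10.7167 f after [ 0.2893 -2.2454 -0.7165]
```

Left gives about 0.25 N/mm, and its cap sank to 66 mm under ~10 N, below the 80 mm bar: it's the tired one. I'll still test the other two in order.

```bash
python3 -c "
from h import *
m.servo_line([*C['left'],.16],rate=.15)
press('middle')
m.servo_line([*C['middle'],.16],rate=.15)
press('right')
m.servo_line([*C['right'],.16],rate=.15)
a=[cv2.imread(f'pics/press_{n}.png')[130:260,170:310] for n in C]
cv2.imwrite('pics/c4.png',cv2.resize(np.hstack(a),None,fx=1.9,fy=1.9))
"
```

```text
middle [(123.0, np.float64(0.0)), (np.float64(120.0), np.float64(-1.0)), (np.float64(117.0), np.float64(3.3)), (np.float64(114.0), np.float64(6.1)), (np.float64(111.3), np.float64(8.3)), (np.float64(110.1), np.float64(9.0)), (np.float64(109.4), np.float64(10.3)), np.float64(10.2), np.float64(10.3), np.float64(9.3), np.float64(9.7), np.float64(10.2), np.float64(9.4), np.float64(10.4)] cap top z 0.08825937232045145 t 14.9333 f after [ 1.1798 -1.2086 -0.1962]
right [(123.0, np.float64(0.0)), (np.float64(120.0), np.float64(-0.2)), (np.float64(117.0), np.float64(2.3)), (np.float64(114.0), np.float64(4.2)), (np.float64(111.0), np.float64(8.0)), (np.float64(109.6), np.float64(9.7)), np.float64(8.7), np.float64(9.1), np.float64(8.7), np.float64(9.3), np.float64(8.7), np.float64(9.7), np.float64(9.6)] cap top z 0.08834504842492374 t 18.8667 f after [ 0.5322  0.7059 -0.6279]
```

View pics/c4.png

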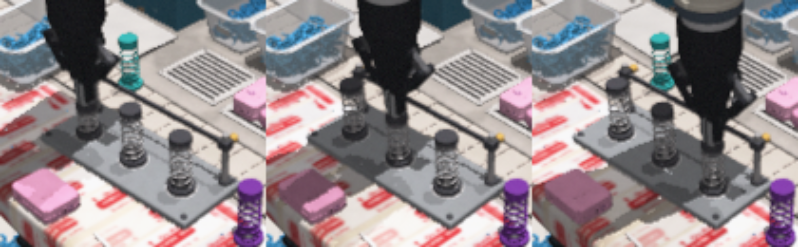

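Middle and right held at 88 mm under ~10 N and are sound. The pictures agree: only the left cap went below the bar. Next I'll take a near look at the stand pin before grasping.

```bash
python3 - <<'E'
from h import *
m.command_gripper(.062,25)
m.move_to([.50,-.204,.2],O)
im,K,T=cam("wrist"); np.savez("w2.npz",K=K,T=T)
u,v=proj(K,T,(.4935,-.2036,.012)).round().astype(int); print(u,v,m.get_time())
u0,v0=u-70,v-70;c=cv2.resize(im[v0:v0+140,u0:u0+140],None,fx=4,fy=4,interpolation=cv2.INTER_CUBIC)
cv2.imwrite("pics/c5.png",c);print(u0,v0,proj(K,T,(.4935,-.2036,.012)),proj(K,T,(.4935,-.2036,.038)))
E
```

```text
279 191 20.8083
209 121 [279.4705 190.57  ] [279.5045 196.7933]
```

View pics/c5.png

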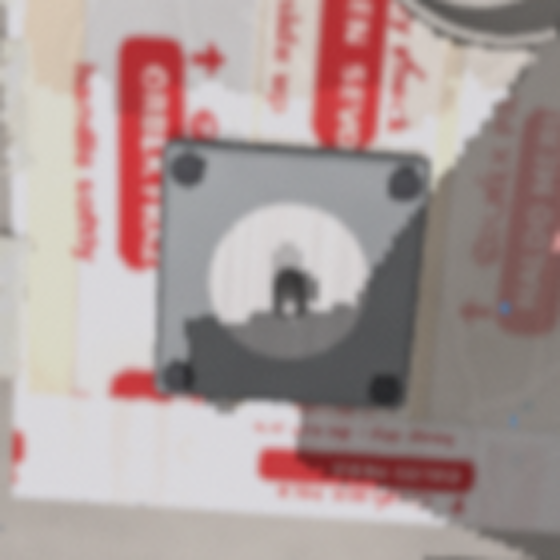

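The stand disc and screw centre are at crop (289.5,280), which is px (281.0,190.6) and puts the seat at about (0.4937,-0.202). The pin tip is consistent with that. Now I'll grasp the left spring and lift it.

```bash
python3 - <<'E'
from h import *
x,y=.5192,.202
m.move_to([x,y,.2],O)
m.servo_line([x,y,.091],rate=.12); print(m.get_position(),m.get_contact_force())
m.command_gripper(.0,30); print("w",m.get_width(),m.get_contact_force(),m.get_torque())
m.servo_line([x,y,.135],rate=.08); m.servo_line([x,y,.23],rate=.15)
print("w",m.get_width(),m.get_contact_force(),m.get_time())
m.move_to([.4937,-.202,.23],O); m.servo_line([.4937,-.202,.155],rate=.15)
print(m.get_position(),m.get_contact_force(),m.get_time())
ims=[]
for n in("scene","top","wrist"):
    im,K,T=cam(n); p=proj(K,T,(.4937,-.202,.06)).round().astype(int); print(n,p-[66,100],proj(K,T,(.4937,-.202,.012)),proj(K,T,(.4937,-.202,.067)))
    cv2.imwrite(f"pics/g_{n}.png",im); im=cv2.copyMakeBorder(im,150,150,150,150,0)
    q=p+150; ims.append(im[q[1]-100:q[1]+100,q[0]-66:q[0]+67])
cv2.imwrite("pics/c6.png",cv2.resize(np.hstack(ims),None,fx=2,fy=2,interpolation=cv2.INTER_CUBIC))
E
```

```text
[0.5197 0.2021 0.0916] [-1.0685  0.8949  0.4234]
w 0.02907484197500436 [-0.232   1.2165  1.3297] [ 0.1199 -0.0561  0.0475]
w 0.029134296011821516 [ 0.0525 -0.8079  0.0668] 25.2417
[ 0.4943 -0.2017  0.1554] [ 0.0639  0.1114 -0.3395] 27.3917
scene [261 171] [325.2653 287.1403] [326.9099 268.6409]
top [315 148] [375.9975 249.236 ] [381.8131 248.0842]
wrist [214 125] [279.8287 207.0956] [279.8898 228.1477]
```

View pics/c6.png

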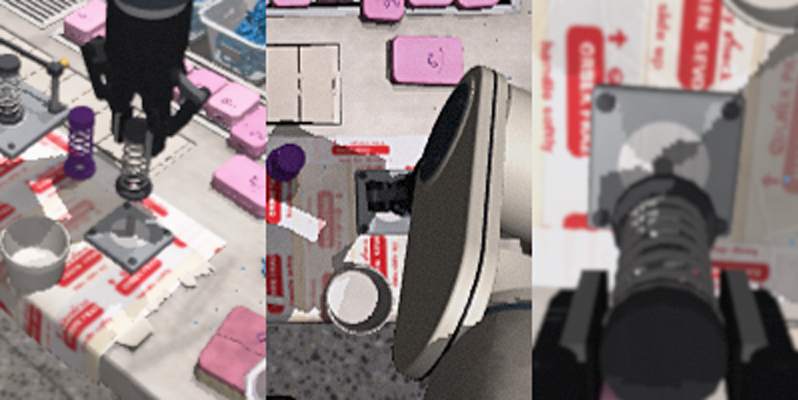

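The spring is held at 29 mm and hangs upright. In the wrist view its foot may sit ~2 mm to +y, so I'll overlay the expected foot and disc circles to check.

```bash
python3 - <<'E'
from h import *
p=m.get_position(); t=np.linspace(0,2*np.pi,60); out=[]
A=R.from_rotvec(m.get_ee_rot()).as_matrix(); print(A[:,0])
for n,S,(w,h) in(("wrist",4,(100,150)),("scene",7,(56,85))):
    im,K,T=cam(n); q=proj(K,T,(.4937,-.202,.05 if n=="wrist" else .06)).round().astype(int)
    u0,v0=q-[w//2,h//2]; c=cv2.resize(im[v0:v0+h,u0:u0+w],None,fx=S,fy=S,interpolation=cv2.INTER_CUBIC)
    c=np.clip(c*1.5,0,255).astype(np.uint8)
    for x,y,z,r,col in((p[0],p[1],p[2]-.0796,.019,(0,255,0)),(p[0],p[1],p[2]-.0716,.019,(0,255,255)),(.4937,-.202,.012,.02,(255,0,255)),(.4937,-.202,.038,.0045,(255,128,0))):
        pts=np.array([proj(K,T,(x+r*np.cos(a),y+r*np.sin(a),z)) for a in t]); pts=(pts-[u0,v0]+.5)*S-.5
        cv2.polylines(c,[pts.round().astype(int)],True,col,1,cv2.LINE_AA)
    out.append(c[:595])
h=min(o.shape[0] for o in out)
cv2.imwrite("pics/c7.png",np.hstack([o[:h] for o in out]))
E
```

```text
[ 0.002  -0.0009 -1.    ]
```

View pics/c7.png

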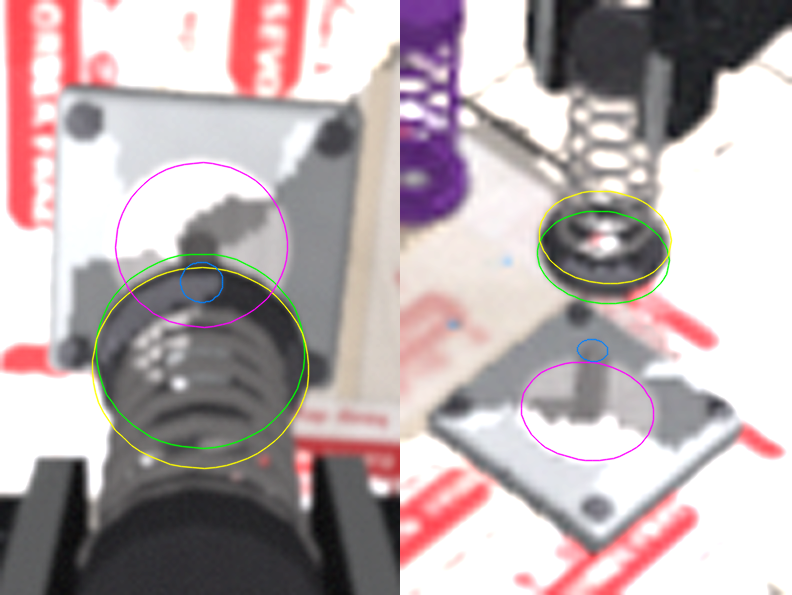

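The overlays match within ~1 mm: foot centred on the tool axis, pin on its predicted spot. Lowering with force watch.

```bash
python3 - <<'E'
from h import *
x,y=.4937,-.202
m.servo_line([x,y,.121],rate=.1); m.hold(.1); f0=m.get_contact_force()
for z in [.1165,.114,.111,.106,.1,.096,.0935,.0915]:
    m.servo_line([x,y,z],rate=.04); m.hold(.05); f=m.get_contact_force()-f0; print(z,f,m.get_position())
    if f[2]>1.6 and z>.0935: print("stop");break
print(m.get_time())
E
```

```text
0.1165 [-0.4953  0.5197  1.9895] [ 0.4937 -0.202   0.1166]
stop
28.5417
```

```bash
python3 - <<'E'
from h import *
x,y=.4937,-.202
def fz():
    return np.mean([(m.hold(.02),m.get_contact_force())[1] for _ in range(6)],0)
print("now",fz()); m.servo_line([x,y,.122],rate=.1); f0=fz(); print("free",f0)
for z in [.1165,.1145,.1125]:
    m.servo_line([x,y,z],rate=.04); f=fz()-f0; print(z,f,m.get_torque())
    if f[2]>1.8: break
print(m.get_time())
E
```

```text
now [-0.0056 -0.286  -0.6012]
free [-0.1072 -0.0703 -0.3382]
0.1165 [ 0.1341 -0.0853 -0.2499] [-0.0109 -0.0696 -0.0477]
0.1145 [ 0.389   0.3431 -0.2017] [ 0.0322 -0.     -0.0544]
0.1125 [ 0.5093  0.0878 -0.3155] [ 0.0099 -0.0273  0.0457]
30.075
```

The earlier stop was a noise spike. With averaged readings there is no contact force and the foot is already ~5 mm over the pin, so I'll continue down.

```bash
python3 - <<'E'
from h import *
x,y=.4937,-.202
def fz(): return np.mean([(m.hold(.02),m.get_contact_force())[1] for _ in range(6)],0)
f0=np.array([.3,.1,-.6])
for z in [.106,.1,.095,.0925,.0915,.0907]:
    m.servo_line([x,y,z],rate=.05); f=fz()-f0; print(z,f)
    if f[2]>2.5: break
im,K,T=cam("scene");cv2.imwrite("pics/s3.png",im)
print(m.get_position(),m.get_time())
E
```

```text
0.106 [-0.3856 -0.4982 -0.082 ]
0.1 [-0.5417 -0.035  -0.2759]
0.095 [-0.1961  0.1154  0.1186]
0.0925 [ 0.0938  0.0064 -0.0483]
0.0915 [-0.5912  0.4036  2.3421]
0.0907 [-0.0085  0.0485  2.7922]
[ 0.4938 -0.2021  0.0908] 32.275
```

Contact came at 0.0915, exactly the seated height. Releasing and backing off to check.

```bash
python3 - <<'E'
from h import *
m.command_gripper(.06); p=m.get_position(); m.servo_line([p[0],p[1],.2],rate=.12)
m.move_to([.40,0,.35],O); m.hold(.3)
im,K,T=cam("scene"); t=np.linspace(0,2*np.pi,60)
a=im[150:315,185:365].copy(); c=cv2.resize(a,None,fx=3.6,fy=3.6,interpolation=cv2.INTER_CUBIC)
for (x,y,z,r) in((.4937,-.202,.097,.015),(.4937,-.202,.020,.019)):
    pts=np.array([proj(K,T,(x+r*np.cos(q),y+r*np.sin(q),z)) for q in t]); pts=(pts-[185,150]+.5)*3.6-.5
    cv2.polylines(c,[pts.round().astype(int)],True,(0,255,0),1,cv2.LINE_AA)
cv2.imwrite("pics/f.png",c); print(m.get_time(),m.get_width(),m.get_contact_force())
E
```

```text
35.1333 0.059927722564587727 [-0.01   -0.3204 -0.3631]
```

View pics/f.png

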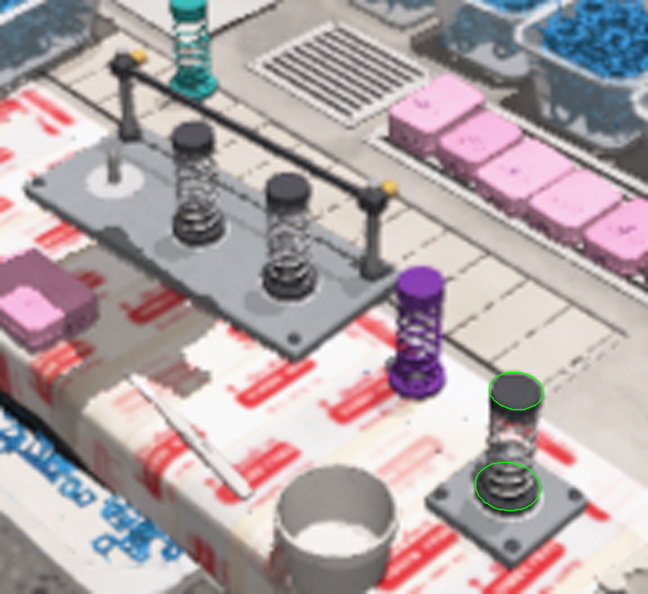

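The spring stands upright on the stand, with cap (516,391) and foot (507,487) on the seated-pose circles. The left pin at (113,165) is empty, and the two sound springs are still seated at (193,180) and (288,235).

```bash
python3 -c "
from rig import manip as m
m.sign_off();print(m.get_time())"
```

```text
the job is handed in; nothing more can be done
the job is handed in; nothing more can be done
```

The left spring was the tired one. It now stands upright and fully down on the small stand, and the job is handed in at about 35 s of the 64 s allowed.

**Test:** I pressed the caps left, middle, right with about 10 N for 0.7 s each, never reading above 10.4 N.

| Spring | Cap top under load | Bar's top edge | Result |
|---|---|---|---|
| Left | 66 mm | 80 mm | tired |
| Middle | 88 mm | 80 mm | sound |
| Right | 88 mm | 80 mm | sound |

**Last checks:** Bottom contact on the stand came at the expected seated height. The final picture shows the spring's cap and foot on the predicted seated outline. The two sound springs are still on their pins, and the purple and turquoise look-alikes are untouched.

**Disagreements:** One 2 N reading during the insertion stopped the arm. It proved to be force noise when I averaged the readings, and the insertion then went down freely. The scene camera also disagreed with the other two cameras by up to 5 mm on the spring positions, so I relied mainly on the wrist camera.

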